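# Stack a ferrite pot core in its bonding jig

### The job

Assemble the pot-core transformer in the round bonding jig: first seat the core half that lies open side up down in the jig's recess, then slip the wound copper bobbin fully home over its centre post, then close it with the other core half so that the two rims meet and the wire slots of both halves are in line, and last stand the knobbed steel weight upright on the middle of the core to press it while the adhesive sets. Ferrite is brittle, so set each part down gently, without dropping it, let go of everything, and leave the adhesive bottle, the bare white bobbin and the screwdriver where they are.

Things in the scene. Friction and masses are not known exactly. Their poses are not given: they have to be found in the camera images.
- core_lower: Pot-core half, matt dark grey ferrite, lying OPEN SIDE UP: cup 62 mm wide, 24.5 high, its groove (50 mm outside, floor 7.8 mm above the underside) running round a 25.4 mm centre post level with the rim. Wall 6 mm, cut at full height by two facing wire slots 16 mm wide, at its +x and -x. 0.25 kg. Origin: centre of the underside; z up, x through the slots (half turn = same).
- bobbin: Wound bobbin, axis upright: tan plastic flanges 45 mm across, copper winding between, bore 30 mm, 31 mm high, 0.11 kg. Grip it by its upper part: seated on the groove floor of a core half, only its top 14.3 mm stand above the rim. About 2 mm radial play on post and in groove, 1 to 2 mm lead-in chamfers. Origin: centre of the underside; z up.
- core_upper: The other pot-core half, same part lying OPEN SIDE DOWN: from above a flat dark grey disc, 62 mm, with a 5 mm centre hole and the two 16 mm wire slots as notches in its edge. 24.5 mm high, 0.25 kg. Goes on as it lies. Origin: centre of its underside (its rim plane, which comes to rest on the lower half's rim); z up, x through the slots (half turn = same).
- weight: Pressing weight of bright steel, 72 mm high, about 0.7 kg: a cylinder 50 mm in diameter and 38 mm high, a neck 16 mm in diameter, then a knob 26 mm in diameter from 48 to 72 mm above the underside. Origin: centre of the underside; z up.
- jig: Bonding jig, fixed to the bench: round turned aluminium base 96 mm in diameter, 15 mm high, with a round recess in its top 67 mm in diameter and 5 mm deep (floor 10 mm above the bench), edge chamfered. The lower core half sits in it with 2.5 mm play all round. Origin: centre of the jig's underside, on the bench; z up.
- adhesive: Bystander: small amber glass bottle with a white cap, 38 mm in diameter, 68 mm high. Origin: centre of the underside.
- bare_bobbin: Bystander: bare white plastic bobbin of a larger core, 68 mm in diameter, 22 mm high, with no wire on it; it does not fit here. Origin: centre of the underside.
- screwdriver: Bystander: red-handled screwdriver 200 mm long lying on the bench, beyond the work. Origin: the middle of its length, on the bench; x points along the blade.
Mind the look-alikes: they are no part of the job. Leave any green or purple look-alike of the weight alone.

How it is judged:
By the outcome, as a careful person would: the job done as asked, in the order asked, and still so for the second after the job is handed in, with the robot touching nothing.
It also fails if it takes over 125 s, if anything falls off the work surface, if the arm or the gripper's body presses on something with over 40 N, if the wrist force passes 120 N, or if a joint passes its speed limit or range.

### The arm

A 6-joint arm with a two-finger parallel gripper is mounted at the origin on the work surface. World frame = base frame: x ahead of the robot, y to its left, z up, the work surface at z = 0. Lengths are in m, angles in rad, forces in N, time in s.
With the tool pointing down it reaches from about 0.425 to 0.95 m from the base axis. Payload 3.5 kg.
Tool frame: the origin (TCP) lies between the finger pads; the fingertips stand 22 mm ahead of it and the grasp point (between the pads) lies 3 mm ahead of it (ctrl.nose_length is the z of the fingertips in the tool frame, in m); z points along the fingers, y is the line along which they close (so a half turn about z gives the same grasp; the last joint's range is limited). The gripper opens to 85 mm and grips with 20 to 120 N. Pads are 22 mm wide; open, the fingers measure 114 mm over their backs; the gripper's body (76 mm by 85 mm) begins 54 mm behind the grasp point. The pads swing forward as they close: fully open they stand 13 mm farther back than shut.
Start: joints at [-1.372, 0.286, 1.577, -0, 1.279, -0.15], TCP at [0.231, -0.634, 0.253] pointing down, gripper open.
Joint ranges: [-2.77, 2.77], [-0.9, 2.22], [0.21, 2.48], [-1.53, 4.67], [0.24, 2.81], [-2.84, 2.84]. Speed limits (rad/s): [2.79, 2.79, 3.14, 3.14, 3.14, 3.14].

### API

Orientations are given as a unit quaternion [x, y, z, w].
In Python, from plant import ctrl gives the robot as it stands. The module is installed in compiled form; this text tells all that it offers.
- The arm moves only by the tool send_rows, never from a script. Its argument "rows" is text: rows parted by semicolons, each of 7 numbers parted by spaces: the turn, a rotation vector about the tool's x, y, z in fractions of the full range, 1 being 180 degrees, then the shift along the tool's x, y, z in shares of 100 cm (1.0 is 100 cm), then the opening, from -1 (shut) to 1 (fully open). A call has 1 to 8 rows; each row is the pose to reach, as a shift and turn from the pose commanded when the call began, along the tool's axes at that moment; what a row does not reach only later rows make up. A row lasts 1/8 s, in which the tool goes at most 62.5 mm and 10.7 degrees, less where a joint would pass 70% of its speed; a pose out of reach is approached as far as the arm can. A shift or turn number past 1, either way, is cut back to 1. A call with a gripper value outside its range is refused whole. The fingers move at their own pace and stop on an object; "grip_force" is the grip in N (left out, the last holds). Time passes only in rows, so rows that repeat a pose let the fingers close. It gives the time, the measured TCP pose, the force, the opening and the grip force at its end, in the units of the state.
- ctrl.get_state(): the state, without advancing time (a new reading comes with each control period).
- ctrl.read_camera(name): name is "scene" or "top" or "wrist"; returns a dict with "color" (480x640x3 uint8, red, green, blue), "fx", "fy", "cx", "cy" (pixels), "extrinsics" (4x4, takes a point from world to camera coordinates). Camera axes: x right, y down, z forward; pixel columns grow to the right and rows downward; lengths in m; the calibration is good to about 2 mm. A picture is of the moment at which its call begins. There is no depth.
- ctrl.sign_off(): hands the job in; it is judged then, once.
Trained networks look in a picture, given as the dict that the camera call returned (one of the last four; its "shot" number tells which), for a name from the list of things; names that differ only in an ending like _2 or _b are one class to them, and where a whole thing is asked for, a point or a joint stands for the part that bears it (a point fixed in the world has none). Each returns a list of dicts, best first, with "p" (0 to 1); they miss things now and then, are a little off and sometimes report something else, mostly with a low value. They report only what shows in the picture. A call takes as long as a camera call. They do not tell look-alikes from the thing itself.
- ctrl.look_for(picture, target): "position" ([x, y, z] in m, in the coordinates of the camera as it stood for that picture, good to about 4 mm: the middle of the surface that is visible of it).
The state is a dict: "time": time; "qpos": joint angles; "dq": joint speeds; "joint_efforts": joint torques, N m; "eef_pos": TCP position; "tcp_rot": TCP orientation; "contact_force": force on the tool from outside, world axes, zero at the start; "wrist_torque": the same for the moment, N m; "opening": opening from 0.0 (shut) to 1.0 (fully open); "finger_force": force on a finger pad.
Only numpy, scipy, OpenCV 4.12 (cv2) and the standard library are available. Lean on these libraries where they do the work, as an engineer would, in place of code of your own. Each camera call takes 0.05 s, during which the arm holds its last target. There are 200 camera calls.

## Working session

There is one attempt and no reset: what is moved stays moved. The work goes in short steps, Python scripts to look and compute and a tool call to move; the robot and the scene stay as the last step left them, time stands still between calls to the robot, and variables do not carry over. Pictures are saved under pics/ and viewed, at most 14 in all, crops included, and the job is handed in when it is done.

Besides the shell and the picture viewer there is one more tool, called after "Call:" in YAML: its name, and indented under it one key for each argument. send_rows: Moves the arm, as the interface text tells. Its arguments: {"type":"object","properties":{"rows":{"type":"string"},"grip_force":{"type":"number"}},"required":["rows"]}

```bash
mkdir -p pics; cat > h.py <<'E'
import numpy as np, cv2
from plant import ctrl
from scipy.spatial.transform import Rotation as R
def cam(n):
    return ctrl.read_camera(n)
def save(p,name):
    cv2.imwrite('pics/'+name,p['color'][:,:,::-1])
def ray(p,uv,z):
    "pixel -> world at height z"
    E=np.array(p['extrinsics']);d=np.array([(uv[0]-p['cx'])/p['fx'],(uv[1]-p['cy'])/p['fy'],1.])
    o=-E[:3,:3].T@E[:3,3];d=E[:3,:3].T@d
    return o+d*(z-o[2])/d[2]
def proj(p,X):
    E=np.array(p['extrinsics']);c=E[:3,:3]@np.array(X)+E[:3,3]
    return np.array([p['fx']*c[0]/c[2]+p['cx'],p['fy']*c[1]/c[2]+p['cy']])
def w(p,c):
    E=np.array(p['extrinsics']);return E[:3,:3].T@(np.array(c)-E[:3,3])
def find(p,t):
    return [(round(d['p'],2),w(p,d['position']).round(4).tolist()) for d in ctrl.look_for(p,t)]
def tool(X):
    "shift in mm in tool axes from current measured tcp to world X"
    s=ctrl.get_state();r=R.from_quat(s['tcp_rot'])
    return (r.inv().apply(np.array(X)-s['eef_pos'])*1000).round(1)
E
python3 - <<'E'
from h import *
p=cam('top');save(p,'top0.png');q=cam('scene');save(q,'scene0.png')
for t in 'core_lower bobbin core_upper weight jig adhesive bare_bobbin screwdriver'.split():
    print(t,find(p,t),find(q,t))
s=ctrl.get_state();print(s['eef_pos'],s['tcp_rot'],R.from_quat(s['tcp_rot']).as_matrix().round(3),s['time'],s['opening'])
print(p['extrinsics'],p['fx'],ctrl.nose_length)
E
```

```text
core_lower [(0.63, [0.4863, 0.2356, 0.0159])] [(0.86, [0.4845, 0.2318, 0.014])]
bobbin [(0.76, [0.498, -0.1991, 0.0331])] [(0.85, [0.5016, -0.2059, 0.0272])]
core_upper [(0.69, [0.6719, 0.1416, 0.0217])] [(0.96, [0.678, 0.1318, 0.0239])]
weight [(0.81, [0.491, -0.0904, 0.039]), (0.74, [0.393, 0.0099, 0.0373]), (0.59, [0.4882, 0.0061, 0.0344]), (0.58, [0.5819, 0.0068, 0.0384])] [(0.94, [0.408, 0.0006, 0.0377]), (0.9, [0.5048, -0.1026, 0.0385]), (0.8, [0.5892, 0.0009, 0.0374]), (0.61, [0.4962, -0.0072, 0.0383]), (0.35, [0.606, 0.3943, 0.0389])]
jig [(0.93, [0.6687, -0.1442, 0.0149])] [(0.87, [0.6729, -0.1486, 0.0138])]
adhesive [(0.82, [0.5934, 0.4034, 0.051])] [(0.79, [0.6078, 0.3977, 0.0407])]
bare_bobbin [(0.61, [0.6484, -0.4025, 0.0222])] [(0.76, [0.6504, -0.4023, 0.0215])]
screwdriver [(0.61, [0.7833, -0.0469, 0.0223]), (0.51, [0.487, 0.0041, 0.0381])] [(0.76, [0.794, -0.0585, 0.0252])]
[ 0.23071326 -0.63431988  0.25329428] [ 9.84834823e-01  1.73494586e-01  9.79037097e-06 -2.61684733e-05] [[ 0.94   0.342  0.   ]
 [ 0.342 -0.94   0.   ]
 [ 0.    -0.    -1.   ]] 0.9 1.0024460871381606
[[ 0.02030238 -0.99943067  0.02694731 -0.02897661]
 [-0.99379003 -0.02312248 -0.1088427   0.60409304]
 [ 0.10940382 -0.0245702  -0.99369367  1.16198175]
 [ 0.          0.          0.          1.        ]] 609.1368519874339 0.022
```

View pics/top0.png

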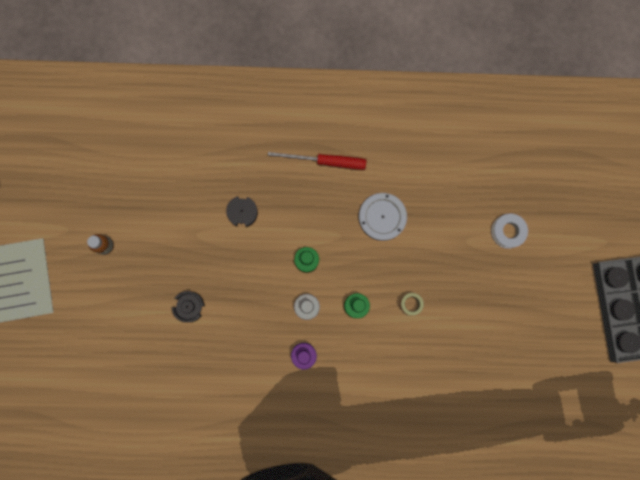

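View pics/scene0.png

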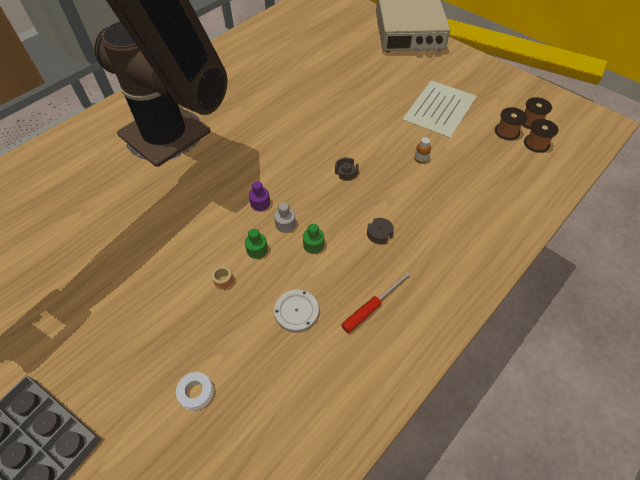

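The top view shows core_lower at (188,307), core_upper at (242,211), the bobbin at (411,303), the jig at (383,217) and the steel weight at (307,307). Two green weights and one purple one stand next to the steel weight. Next I'll zoom in for the slot directions.

```bash
python3 - <<'E'
from h import *
p=cam('top');im=p['color'][:,:,::-1]
a=[cv2.resize(im[y-25:y+25,x-25:x+25],(390,390),interpolation=cv2.INTER_CUBIC) for x,y in((188,307),(242,211))]
cv2.imwrite('pics/c0.png',np.hstack(a))
for n,uv,z in(('lo',(188,307),.0245),('up',(242,211),.0245),('bob',(411,303),.031),('jig',(383,217),.015),('wt',(307,306),.06)):print(n,ray(p,uv,z).round(4))
E
```

```text
lo [0.4829 0.2341 0.0245]
up [0.6745 0.1358 0.0245]
bob [ 0.4996 -0.2003  0.031 ]
jig [ 0.6709 -0.146   0.015 ]
wt [0.4891 0.0031 0.06  ]
```

View pics/c0.png

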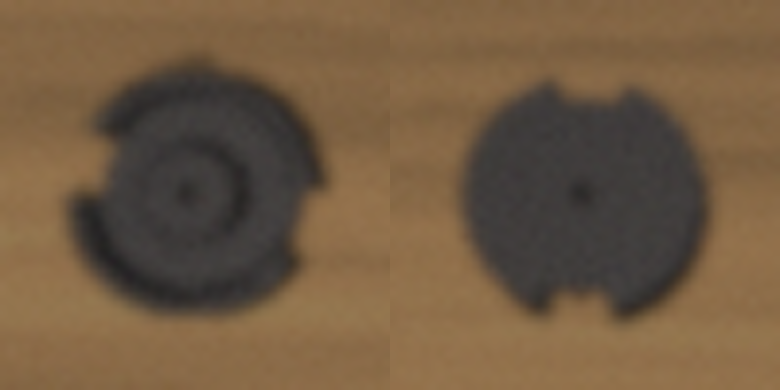

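Lower slots run at yaw ≈ 75°, upper slots at ≈ -3°. Moving to hover over core_lower.

The rows are not in the units I measure in: shifts go in shares of 100 cm and turns go in shares of 180 degrees. I convert before sending: -730 mm is -0.73, 535 mm is 0.535, -55 degrees is -0.3056.

Call:
send_rows:
  rows: "0 0 -0.1667 0.448 -0.299 -0.027 1;0 0 -0.1667 0.448 -0.299 -0.027 1;0 0 -0.1667 0.448 -0.299 -0.027 1;0 0 -0.1667 0.448 -0.299 -0.027 1;0 0 -0.1667 0.448 -0.299 -0.027 1;0 0 -0.1667 0.448 -0.299 -0.027 1;0 0 -0.1667 0.448 -0.299 -0.027 1;0 0 -0.3056 0.535 -0.73 0.03 1"

```text
time: 1.95
eef_pos: [0.4908, -0.2187, 0.2702]
tcp_rot: [0.861, 0.508, 0.001, 0.001]
contact_force: [0.5, 0.0, -0.4]
opening: 1.004
finger_force: 0.0
```

```bash
cat > go.py <<'E'
import sys
from h import *
# usage: go.py x y z [yaw of tool x, deg]
a=[float(v) for v in sys.argv[1:]]
s=ctrl.get_state();m=R.from_quat(s['tcp_rot']).as_matrix();y=np.degrees(np.arctan2(m[1,0],m[0,0]))
print('pos',np.round(s['eef_pos'],4),'yaw',y.round(2),'F',np.round(s['contact_force'],1),'t',s['time'],'op',round(s['opening'],3),'q',np.round(s['qpos'],2))
if a: print('shift',tool(a[:3]))
if len(a)>3: print('rotz',round(-((a[3]-y+180)%360-180),2))
E
python3 go.py .484 .234 .2 75
```

```text
pos [ 0.4908 -0.2187  0.2702] yaw 61.06 F [ 0.5  0.  -0.4] t 1.95 op 1.004 q [-0.61 -0.03  1.9   0.    1.27 -0.1 ]
shift [ 392.9 -225.2   69.5]
rotz -13.94
```

In the tool's units: 390 mm is 0.39, -225 mm is -0.225, -10 degrees is -0.0556.

Call:
send_rows:
  rows: "0 0 -0.0556 0.39 -0.225 0.06 1;0 0 -0.0556 0.39 -0.225 0.06 1;0 0 -0.0556 0.39 -0.225 0.06 1;0 0 -0.0556 0.39 -0.225 0.06 1;0 0 -0.0556 0.39 -0.225 0.06 1;0 0 -0.0556 0.39 -0.225 0.06 1;0 0 -0.0556 0.39 -0.225 0.06 1;0 0 -0.0556 0.39 -0.225 0.06 1"

```text
time: 2.95
eef_pos: [0.4822, 0.2332, 0.2085]
tcp_rot: [0.814, 0.581, -0.0, -0.0]
contact_force: [-0.2, 0.2, 0.8]
opening: 1.001
finger_force: 0.0
```

```bash
python3 go.py .484 .234 .2 75; python3 - <<'E'
from h import *
p=cam('wrist');save(p,'w1.png');print(find(p,'core_lower'))
s=ctrl.get_state();E=np.array(p['extrinsics']);r=R.from_quat(s['tcp_rot']).as_matrix()
o=-E[:3,:3].T@E[:3,3];print('cam in tool',(r.T@(o-s['eef_pos'])).round(4),(E[:3,:3]@r).round(3),p['fx'],proj(p,[.484,.234,.0245]))
E
```

```text
pos [0.4822 0.2332 0.2085] yaw 70.97 F [-0.2  0.2  0.8] t 2.95 op 1.001 q [0.26 0.02 1.96 0.   1.16 0.59]
shift [1.4 1.4 8.5]
rotz -4.03
[(0.69, [0.4822, 0.2392, 0.0199])]
cam in tool [ 0.0712 -0.0017 -0.1211] [[ 0.001  1.     0.   ]
 [-0.962  0.001 -0.273]
 [-0.273  0.     0.962]] 338.6394374471306 [316.23395319 218.58901101]
```

View pics/w1.png

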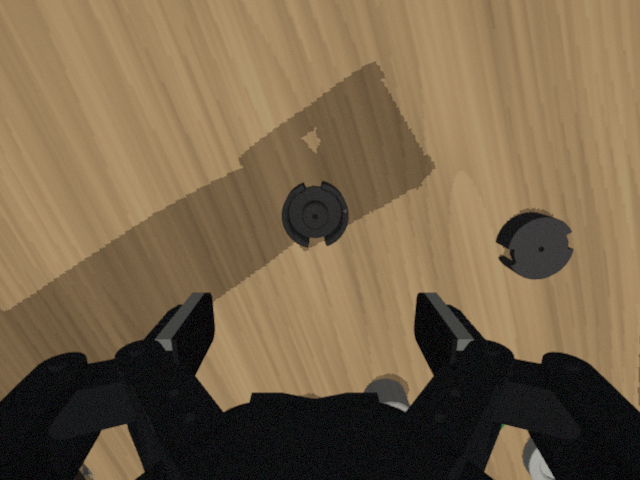

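```bash
cat >> h.py <<'E'
def ortho(p,c,z,half=.05,n=400):
    "top-down warp of plane z about c; row i -> x = c+half-.., col j -> y = c+half-.."
    k=np.array([[-half,-half],[half,-half],[half,half],[-half,half]])
    src=np.float32([proj(p,[c[0]+a,c[1]+b,z]) for a,b in k])
    s=n/(2*half);dst=np.float32([[(half-b)*s,(half-a)*s] for a,b in k])
    return cv2.warpPerspective(p['color'],cv2.getPerspectiveTransform(src,dst),(n,n))
def slotfit(p,c,z,yaw0,rng=15,d=3,half=.05,n=400):
    "fit core rim: bright wood/other in slots, dark rim; returns centre and yaw"
    g=cv2.cvtColor(ortho(p,c,z,half,n),cv2.COLOR_RGB2GRAY).astype(np.float32)
    L=np.arange(-40,41)/1000;X,Y=np.meshgrid(L,L);r=np.hypot(X,Y)
    slot=(r>.0275)&(r<.0305)&(abs(Y)<.0065);rim=(r>.0265)&(r<.0305)&(abs(Y)>.0095)
    best=None
    for yw in np.arange(yaw0-rng,yaw0+rng+.1,.5):
        t=np.radians(yw);xw=X*np.cos(t)-Y*np.sin(t);yw_=X*np.sin(t)+Y*np.cos(t)
        for dx in np.arange(-d,d+.1,.5):
            for dy in np.arange(-d,d+.1,.5):
                k=n/(2*half)
                i=np.rint((half-xw-dx/1000)*k).astype(int);j=np.rint((half-yw_-dy/1000)*k).astype(int)
                v=g[i,j] if True else 0
                sc=v[slot].mean()-v[rim].mean()-v[rim].std()
                if best is None or sc>best[0]:best=(sc,c[0]+dx/1000,c[1]+dy/1000,yw)
    return best
E
python3 - <<'E'
from h import *
p=cam('wrist')
c=ray(p,(315,216.5),.0245);print(c);print(slotfit(p,c,.0245,75))
c2=ray(p,(541,249),.0245);print(c2);print(slotfit(p,c2,.0245,-3))
o=[cv2.resize(ortho(p,k,.0245),(380,380))[:,:,::-1] for k in(c,c2)]
cv2.imwrite('pics/o1.png',np.hstack(o))
E
python3 go.py
```

```text
[0.48414394 0.23436169 0.0245    ]
pos [0.4831 0.2302 0.209 ] yaw 70.8 F [-0.2 -0.  -0.4] t 3.1 op 0.998 q [ 0.26  0.02  1.96 -0.    1.16  0.59]Traceback (most recent call last):
  File "<stdin>", line 3, in <module>
  File "h.py", line 42, in slotfit
    v=g[i,j] if True else 0
      ~^^^^^
IndexError: index 403 is out of bounds for axis 0 with size 400
```

```bash
sed -i 's/v=g\[i,j\] if True else 0/v=g[i.clip(0,n-1),j.clip(0,n-1)]/' h.py
python3 - <<'E'
from h import *
p=cam('wrist')
c=ray(p,(315,216.5),.0245);print(c);print(slotfit(p,c,.0245,75))
c2=ray(p,(541,249),.0245);print(c2);print(slotfit(p,c2,.0245,-3))
o=[cv2.resize(ortho(p,k,.0245),(380,380))[:,:,::-1] for k in(c,c2)]
cv2.imwrite('pics/o1.png',np.hstack(o))
E
python3 go.py .484 .234 .1 75
```

```text
[0.48455655 0.23302707 0.0245    ]
(np.float32(50.745296), np.float64(0.48355654745306986), np.float64(0.23602706995915854), np.float64(76.5))
[0.67654246 0.13277466 0.0245    ]
(np.float32(0.92345047), np.float64(0.6750424638000331), np.float64(0.13577465529662505), np.float64(-1.0))
pos [0.4834 0.2295 0.2092] yaw 70.71 F [-0.3 -0.   0.4] t 3.15 op 1.002 q [ 0.25  0.02  1.96 -0.    1.16  0.59]
shift [  4.5  -1.  109.2]
rotz -4.29
```

View pics/o1.png

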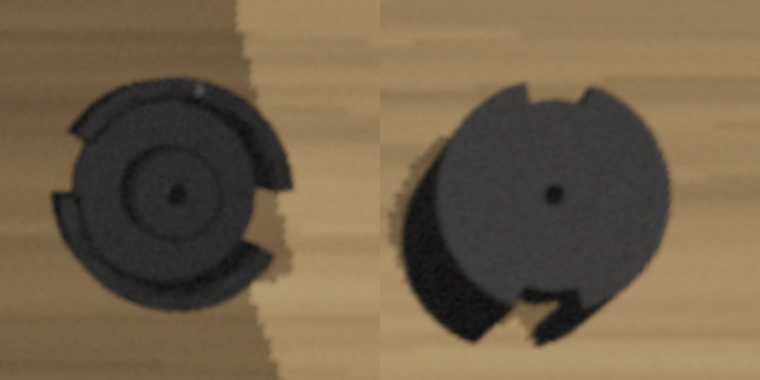

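In the tool's units: 110 mm is 0.11, 60 mm is 0.06, -4 degrees is -0.0222.

Call:
send_rows:
  rows: "0 0 -0.0222 0.006 -0.002 0.06 1;0 0 -0.0222 0.006 -0.002 0.11 1;0 0 -0.0222 0.006 -0.002 0.11 1;0 0 -0.0222 0.006 -0.002 0.11 1;0 0 -0.0222 0.006 -0.002 0.11 1;0 0 -0.0222 0.006 -0.002 0.11 1"

```text
time: 3.9
eef_pos: [0.4846, 0.2368, 0.1013]
tcp_rot: [0.795, 0.607, 0.002, 0.001]
contact_force: [-0.8, 0.2, -1.1]
opening: 1.001
finger_force: 0.0
```

```bash
python3 go.py .4837 .2362 .029 75;python3 - <<'E'
from h import *
p=cam('wrist');save(p,'w2.png');print(slotfit(p,[.4837,.2362],.0245,75))
cv2.imwrite('pics/o2.png',np.hstack([cv2.resize(p['color'],(400,300)),cv2.resize(ortho(p,[.4837,.2362],.0245),(300,300))])[:,:,::-1])
E
python3 go.py .4837 .2362 .029 75
```

```text
pos [0.4846 0.2368 0.1013] yaw 74.72 F [-0.8  0.2 -1.1] t 3.9 op 1.001 q [ 0.27  0.17  2.02 -0.    0.95  0.53]
shift [-1.  -1.  72.2]
rotz -0.28
(np.float32(67.934), np.float64(0.4842), np.float64(0.2387), np.float64(76.0))
pos [0.4843 0.2368 0.1008] yaw 74.73 F [-0.8 -1.   0.1] t 3.95 op 0.997 q [ 0.27  0.17  2.02 -0.    0.95  0.53]
shift [-0.8 -0.6 71.8]
rotz -0.27
```

View pics/o2.png

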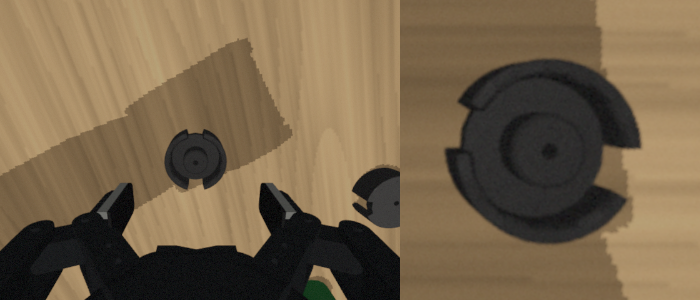

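In the tool's units: 72 mm is 0.072, 62 mm is 0.062.

Call:
send_rows:
  rows: "0 0 0 -0.001 -0.001 0.04 1;0 0 0 -0.001 -0.001 0.062 1;0 0 0 -0.001 -0.001 0.072 1;0 0 0 -0.001 -0.001 0.072 1;0 0 0 -0.001 -0.001 0.072 1"

```text
time: 4.58
eef_pos: [0.483, 0.2362, 0.0282]
tcp_rot: [0.795, 0.607, 0.001, 0.0]
contact_force: [-0.4, -0.1, 0.6]
opening: 1.001
finger_force: 0.0
```

Call:
send_rows:
  rows: "0 0 0 0 0 0 0.5;0 0 0 0 0 0 0.2;0 0 0 0 0 0 -0.2;0 0 0 0 0 0 -0.4;0 0 0 0 0 0 -0.4;0 0 0 0 0 0 -0.4"
  grip_force: 40

```text
time: 5.32
eef_pos: [0.483, 0.2361, 0.0284]
tcp_rot: [0.795, 0.607, 0.001, 0.0]
contact_force: [-1.5, -0.4, 5.5]
opening: 0.707
finger_force: 43.7
```

```bash
python3 go.py .4837 .2362 .029 75; python3 -c "
from h import *
print(ctrl.get_state()['finger_force'])"
```

```text
pos [0.483  0.2361 0.0284] yaw 74.73 F [-1.5 -0.4  5.5] t 5.325 op 0.707 q [ 0.27  0.29  2.04 -0.    0.81  0.53]
shift [ 0.3  0.7 -0.6]
rotz -0.27
43.67485412629321
```

In the tool's units: -180 mm is -0.18, -150 mm is -0.15.

Call:
send_rows:
  rows: "0 0 0 0 0 -0.005 -0.4;0 0 0 0 0 -0.04 -0.4;0 0 0 0 0 -0.1 -0.4;0 0 0 0 0 -0.15 -0.4;0 0 0 0 0 -0.18 -0.4;0 0 0 0 0 -0.18 -0.4"

```text
time: 6.08
eef_pos: [0.4832, 0.2362, 0.2094]
tcp_rot: [0.795, 0.607, 0.003, 0.001]
contact_force: [0.5, 0.4, -3.6]
opening: 0.704
finger_force: 45.2
```

Call:
send_rows:
  rows: "0 0 0 -0.04 0.03 0 -0.4;0 0 0 -0.08 0.06 0 -0.4;0 0 0 -0.13 0.1 0 -0.4;0 0 0 -0.18 0.135 0 -0.4;0 0 0 -0.23 0.173 0 -0.4;0 0 0 -0.28 0.211 0 -0.4;0 0 0 -0.33 0.249 0 -0.4;0 0 0 -0.37 0.28 0 -0.4"

```text
time: 7.08
eef_pos: [0.6537, -0.1967, 0.2026]
tcp_rot: [0.795, 0.606, -0.001, -0.003]
contact_force: [0.3, 0.7, -2.2]
opening: 0.705
finger_force: 45.2
```

In the tool's units: -30 mm is -0.03, 23 mm is 0.023.

Call:
send_rows:
  rows: "0 0 0 -0.02 0.015 0 -0.4;0 0 0 -0.03 0.023 0 -0.4;0 0 0 -0.03 0.023 0 -0.4;0 0 0 -0.03 0.023 0 -0.4;0 0 0 -0.03 0.023 0 -0.4"

```text
time: 7.7
eef_pos: [0.6688, -0.2285, 0.207]
tcp_rot: [0.794, 0.607, 0.0, -0.0]
contact_force: [-0.3, -0.3, -2.9]
opening: 0.706
finger_force: 45.2
```

```bash
python3 - <<'E'
from h import *
p=cam('wrist');save(p,'w3.png');print(find(p,'jig'),find(p,'core_lower'))
print(proj(p,[.670,-.146,.015]))
E
python3 go.py .67 -.146 .08 75
```

```text
[(0.88, [0.6748, -0.144, 0.0117])] [(0.65, [0.6695, -0.2262, 0.1987])]
[291.36680109 129.68478157]
pos [ 0.669  -0.229   0.2073] yaw 74.78 F [ 0.3 -0.6 -3.7] t 7.85 op 0.702 q [-0.47  0.39  1.53  0.    1.22 -0.21]
shift [ 80.4 -20.9 127.3]
rotz -0.22
```

View pics/w3.png

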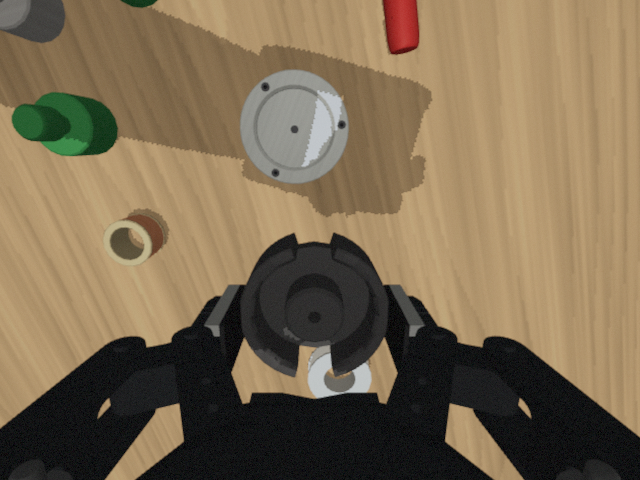

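```bash
python3 - <<'E'
from h import *
p=cam('wrist');s=ctrl.get_state()
for n,uv,z in(('jig floor hole',(294.5,129),.010),('jig outer',(295,126),.015),('held core hole',(314.5,317),.2028),('bobbin',(131,242.5),.031),('slotA',(315,238),.2028),('slotB',(315,360),.2028)):print(n,ray(p,uv,z).round(4))
print(s['eef_pos'])
E
```

```text
jig floor hole [ 0.6729 -0.1466  0.01  ]
jig outer [ 0.6742 -0.1445  0.015 ]
held core hole [ 0.6686 -0.229   0.2028]
bobbin [ 0.5016 -0.2034  0.031 ]
slotA [ 0.6777 -0.1962  0.2028]
slotB [ 0.6634 -0.249   0.2028]
[ 0.6689979  -0.2292471   0.20734024]
```

In the tool's units: 140 mm is 0.14, 130 mm is 0.13.

Call:
send_rows:
  rows: "0 0 0 0.04 -0.009 0.02 -0.4;0 0 0 0.081 -0.018 0.06 -0.4;0 0 0 0.081 -0.018 0.1 -0.4;0 0 0 0.081 -0.018 0.13 -0.4;0 0 0 0.081 -0.018 0.14 -0.4;0 0 0 0.081 -0.018 0.14 -0.4;0 0 0 0.081 -0.018 0.14 -0.4"

```text
time: 8.78
eef_pos: [0.6743, -0.1476, 0.0693]
tcp_rot: [0.795, 0.607, 0.001, 0.002]
contact_force: [0.5, 0.4, -2.2]
opening: 0.704
finger_force: 45.2
```

```bash
python3 - <<'E'
from h import *
p=cam('wrist');save(p,'w4.png')
q=cam('scene');cv2.imwrite('pics/m4.png',np.hstack([cv2.resize(p['color'],(400,300)),cv2.resize(q['color'][260:350,240:360],(400,300),interpolation=2)])[:,:,::-1])
E
python3 go.py .673 -.1462 .0385 75
```

```text
pos [ 0.6742 -0.1475  0.0692] yaw 74.72 F [-0.  -0.4 -3.5] t 8.875 op 0.7 q [-0.36  0.51  1.65  0.    0.99 -0.1 ]
shift [ 1.  -1.6 30.7]
rotz -0.28
```

View pics/m4.png

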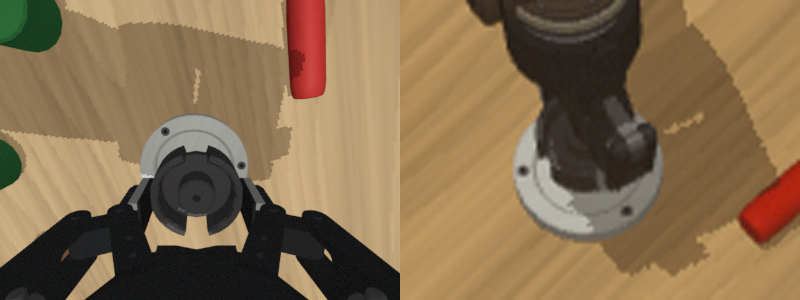

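In the tool's units: 26 mm is 0.026, 25 mm is 0.025.

Call:
send_rows:
  rows: "0 0 0 0.001 -0.0015 0.008 -0.4;0 0 0 0.001 -0.0015 0.016 -0.4;0 0 0 0.001 -0.0015 0.02 -0.4;0 0 0 0.001 -0.0015 0.023 -0.4;0 0 0 0.001 -0.0015 0.025 -0.4;0 0 0 0.001 -0.0015 0.026 -0.4;0 0 0 0.001 -0.0015 0.026 -0.4"

```text
time: 9.75
eef_pos: [0.6718, -0.1456, 0.041]
tcp_rot: [0.795, 0.607, 0.0, 0.0]
contact_force: [0.6, -0.3, -3.5]
opening: 0.706
finger_force: 45.2
```

In the tool's units: 4 mm is 0.004, 3 mm is 0.003.

Call:
send_rows:
  rows: "0 0 0 0 0 0.001 -0.4;0 0 0 0 0 0.002 -0.4;0 0 0 0 0 0.003 -0.4;0 0 0 0 0 0.004 -0.4;0 0 0 0 0 0.004 -0.4;0 0 0 0 0 0.004 -0.4"

```text
time: 10.5
eef_pos: [0.6722, -0.1458, 0.0386]
tcp_rot: [0.795, 0.607, 0.0, 0.0]
contact_force: [-4.2, 1.1, 5.1]
opening: 0.702
finger_force: 46.1
```

```bash
python3 go.py .673 -.1462 .0385 75
```

```text
pos [ 0.6722 -0.1458  0.0386] yaw 74.74 F [-4.2  1.1  5.1] t 10.5 op 0.702 q [-0.36  0.54  1.66 -0.    0.94 -0.09]
shift [-0.2  0.9  0.1]
rotz -0.26
```

In the tool's units: -150 mm is -0.15, -110 mm is -0.11.

Call:
send_rows:
  rows: "0 0 0 0 0 -0.0015 0.4;0 0 0 0 0 -0.0015 0.7;0 0 0 0 0 -0.0015 1;0 0 0 0 0 -0.0015 1;0 0 0 0 0 -0.01 1;0 0 0 0 0 -0.05 1;0 0 0 -0.03 0 -0.11 1;0 0 0 -0.08 0 -0.15 1"

```text
time: 11.5
eef_pos: [0.6529, -0.2183, 0.1872]
tcp_rot: [0.794, 0.608, 0.001, 0.002]
contact_force: [1.7, -0.6, -0.3]
opening: 1.001
finger_force: 0.0
```

In the tool's units: -10 mm is -0.01.

Call:
send_rows:
  rows: "0 0 0 -0.01 0 0 1;0 0 0 -0.01 0 0 1;0 0 0 -0.01 0 0 1;0 0 0 -0.01 0 0 1"

```text
time: 12.0
eef_pos: [0.6488, -0.2267, 0.1814]
tcp_rot: [0.794, 0.607, -0.001, -0.001]
contact_force: [-0.4, 0.7, 0.4]
opening: 0.999
finger_force: 0.0
```

```bash
python3 - <<'E'
from h import *
p=cam('wrist');save(p,'w5.png')
c=[.6724,-.1458]
print(slotfit(p,c,.0345,75),proj(p,[*c,.0345]),proj(p,[.5016,-.2034,.031]))
cv2.imwrite('pics/m5.png',np.hstack([cv2.resize(p['color'],(400,300)),cv2.resize(ortho(p,c,.0345),(400,400))[50:350]])[:,:,::-1])
E
python3 go.py
```

```text
(np.float32(81.191284), np.float64(0.6714), np.float64(-0.1448), np.float64(74.0)) [317.37900842 121.6778005 ] [139.27939081 247.76071861]
pos [ 0.6489 -0.2269  0.1817] yaw 74.8 F [ 0.5 -0.1 -0.3] t 12.05 op 1.0 q [-0.48  0.37  1.6   0.    1.17 -0.22]
```

View pics/m5.png

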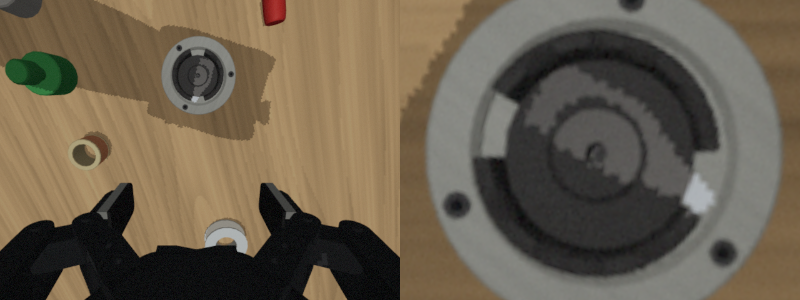

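In the tool's units: -148 mm is -0.148, -90 mm is -0.09.

Call:
send_rows:
  rows: "0 0 0 -0.004 -0.037 0 1;0 0 0 -0.008 -0.09 0 1;0 0 0 -0.016 -0.148 0.02 1;0 0 0 -0.016 -0.148 0.05 1;0 0 0 -0.016 -0.148 0.05 1;0 0 0 -0.016 -0.148 0.05 1;0 0 0 -0.016 -0.148 0.05 1"

```text
time: 12.92
eef_pos: [0.5039, -0.2053, 0.135]
tcp_rot: [0.795, 0.607, 0.001, 0.001]
contact_force: [0.0, 0.5, 0.4]
opening: 1.0
finger_force: 0.0
```

```bash
python3 - <<'E'
from h import *
p=cam('wrist');save(p,'w6.png')
c=np.array([.5016,-.2034])
o=ortho(p,c,.031);cv2.imwrite('pics/o6.png',o[:,:,::-1])
b=o.astype(int);g=b.mean(2)
print(find(p,'bobbin'))
# bright tan flange ring: fit circles by Hough
h=cv2.HoughCircles(cv2.GaussianBlur(cv2.cvtColor(o,cv2.COLOR_RGB2GRAY),(5,5),1),cv2.HOUGH_GRADIENT,1.5,20,param1=80,param2=20,minRadius=50,maxRadius=100)
for u,v,r in h[0][:5]:print((c+[(200-v)/4e3,(200-u)/4e3]).round(4),r/4)
E
python3 go.py .5016 -.2034 .1
```

```text
[(0.82, [0.4979, -0.2035, 0.0357])]
[ 0.497  -0.2031] 15.0125
[ 0.4997 -0.1978] 20.975
[ 0.4997 -0.2076] 16.0625
[ 0.4929 -0.1975] 22.25
[ 0.5053 -0.1978] 24.7625
pos [ 0.5034 -0.2051  0.1345] yaw 74.75 F [-0.1  0.3 -0.8] t 13.025 op 0.998 q [-0.57  0.13  1.99 -0.    1.02 -0.31]
shift [ 1.2 -2.2 34.5]
```

View pics/o6.png

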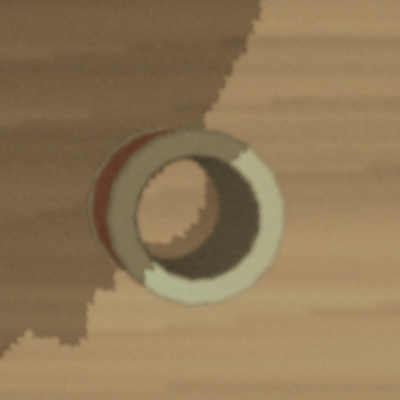

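The flange centre is at ortho pixel (196,216), which gives (0.4974, -0.2027).

In the tool's units: 95 mm is 0.095, -6.5 mm is -0.0065.

Call:
send_rows:
  rows: "0 0 0 0.0005 -0.0065 0.03 1;0 0 0 0.0005 -0.0065 0.07 1;0 0 0 0.0005 -0.0065 0.09 1;0 0 0 0.0005 -0.0065 0.095 1;0 0 0 0.0005 -0.0065 0.095 1;0 0 0 0.0005 -0.0065 0.095 1"

```text
time: 13.78
eef_pos: [0.4971, -0.2031, 0.0397]
tcp_rot: [0.795, 0.607, 0.0, 0.001]
contact_force: [0.1, -0.1, 0.5]
opening: 0.998
finger_force: 0.0
```

```bash
python3 go.py .4974 -.2027 .0395
```

```text
pos [ 0.4971 -0.2031  0.0397] yaw 74.73 F [ 0.1 -0.1  0.5] t 13.775 op 0.998 q [-0.58  0.27  2.04 -0.    0.83 -0.31]
shift [0.4 0.2 0.2]
```

Call:
send_rows:
  rows: "0 0 0 0 0 0 0.5;0 0 0 0 0 0 0.3;0 0 0 0 0 0 0;0 0 0 0 0 0 -0.4;0 0 0 0 0 0 -0.4;0 0 0 0 0 0 -0.4;0 0 0 0 0 0 -0.4"
  grip_force: 30

```text
time: 14.65
eef_pos: [0.4964, -0.2026, 0.039]
tcp_rot: [0.795, 0.607, 0.0, 0.0]
contact_force: [-1.8, 0.6, 5.9]
opening: 0.509
finger_force: 30.5
```

In the tool's units: -70 mm is -0.07, -30 mm is -0.03.

Call:
send_rows:
  rows: "0 0 0 0 0 -0.005 -0.4;0 0 0 0 0 -0.03 -0.4;0 0 0 0 0 -0.07 -0.4;0 0 0 0 0 -0.07 -0.4;0 0 0 0 0 -0.07 -0.4;0 0 0 0 0 -0.07 -0.4"

```text
time: 15.4
eef_pos: [0.4949, -0.2017, 0.1064]
tcp_rot: [0.795, 0.607, -0.001, -0.002]
contact_force: [0.8, 0.0, -1.9]
opening: 0.505
finger_force: 30.9
```

```bash
python3 go.py .6718 -.1451 .109; python3 - <<'E'
from h import *
p=cam('wrist');save(p,'w7.png');s=ctrl.get_state()
print(find(p,'bobbin'))
c=s['eef_pos'][:2];z=s['eef_pos'][2]-.0397+.031
o=ortho(p,c,z,.04,400);cv2.imwrite('pics/o7.png',o[:,:,::-1]); print(c,z)
E
```

```text
pos [ 0.4949 -0.2017  0.1064] yaw 74.73 F [ 0.8  0.  -1.9] t 15.4 op 0.505 q [-0.58  0.15  2.03 -0.    0.97 -0.31]
shift [101.2 155.7  -3. ]
[(0.64, [0.4976, -0.2044, 0.0988])]
[ 0.49503582 -0.20179999] 0.0978435520539595
```

View pics/o7.png

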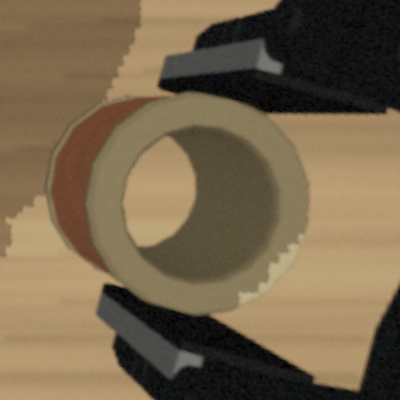

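In the tool's units: 156 mm is 0.156, 101 mm is 0.101.

Call:
send_rows:
  rows: "0 0 0 0.02 0.031 0 -0.4;0 0 0 0.05 0.077 0 -0.4;0 0 0 0.08 0.123 0 -0.4;0 0 0 0.101 0.156 0 -0.4;0 0 0 0.101 0.156 0 -0.4;0 0 0 0.101 0.156 0 -0.4;0 0 0 0.101 0.156 0.01 -0.4;0 0 0 0.101 0.156 0.01 -0.4"

```text
time: 16.5
eef_pos: [0.6713, -0.1463, 0.0966]
tcp_rot: [0.795, 0.606, -0.001, -0.001]
contact_force: [-0.6, 0.8, -1.7]
opening: 0.507
finger_force: 31.0
```

```bash
python3 go.py .6724 -.1455 .0568 74.73
```

```text
pos [ 0.6713 -0.1463  0.0966] yaw 74.67 F [-0.6  0.8 -1.7] t 16.5 op 0.507 q [-0.36  0.47  1.64 -0.    1.03 -0.09]
shift [ 1.   1.  39.8]
rotz -0.06
```

In the tool's units: 19 mm is 0.019, 17 mm is 0.017.

Call:
send_rows:
  rows: "0 0 0 0.001 0.001 0.006 -0.4;0 0 0 0.001 0.001 0.012 -0.4;0 0 0 0.001 0.001 0.017 -0.4;0 0 0 0.001 0.001 0.019 -0.4;0 0 0 0.001 0.001 0.019 -0.4;0 0 0 0.001 0.001 0.019 -0.4"

```text
time: 17.25
eef_pos: [0.6746, -0.1455, 0.0796]
tcp_rot: [0.795, 0.607, 0.0, 0.0]
contact_force: [0.2, -0.1, -1.3]
opening: 0.504
finger_force: 31.0
```

In the tool's units: 8 mm is 0.008, 6 mm is 0.006.

Call:
send_rows:
  rows: "0 0 0 0 0 0.002 -0.4;0 0 0 0 0 0.004 -0.4;0 0 0 0 0 0.006 -0.4;0 0 0 0 0 0.008 -0.4;0 0 0 0 0 0.008 -0.4;0 0 0 0 0 0.008 -0.4"

```text
time: 18.0
eef_pos: [0.6744, -0.1454, 0.0713]
tcp_rot: [0.795, 0.607, 0.0, 0.0]
contact_force: [0.1, 0.1, -1.1]
opening: 0.508
finger_force: 31.0
```

```bash
python3 go.py .6724 -.1455 .0568 74.73
```

```text
pos [ 0.6744 -0.1454  0.0713] yaw 74.73 F [ 0.1  0.1 -1.1] t 18.0 op 0.508 q [-0.36  0.5   1.64  0.    0.99 -0.09]
shift [-0.6 -1.9 14.5]
rotz -0.0
```

In the tool's units: 12 mm is 0.012, 11 mm is 0.011.

Call:
send_rows:
  rows: "0 0 0 -0.0005 -0.0015 0.002 -0.4;0 0 0 -0.0005 -0.0015 0.005 -0.4;0 0 0 -0.0005 -0.0015 0.008 -0.4;0 0 0 -0.0005 -0.0015 0.011 -0.4;0 0 0 -0.0005 -0.0015 0.012 -0.4;0 0 0 -0.0005 -0.0015 0.012 -0.4"

```text
time: 18.75
eef_pos: [0.6727, -0.1455, 0.0591]
tcp_rot: [0.795, 0.607, -0.0, -0.0]
contact_force: [-0.4, -0.1, -1.2]
opening: 0.504
finger_force: 31.0
```

In the tool's units: 3.5 mm is 0.0035, 3 mm is 0.003.

Call:
send_rows:
  rows: "0 0 0 0 0 0.001 -0.4;0 0 0 0 0 0.002 -0.4;0 0 0 0 0 0.003 -0.4;0 0 0 0 0 0.0035 -0.4;0 0 0 0 0 0.0035 -0.4"

```text
time: 19.38
eef_pos: [0.673, -0.1456, 0.0569]
tcp_rot: [0.795, 0.607, 0.0, 0.0]
contact_force: [-3.2, 1.3, 5.5]
opening: 0.509
finger_force: 31.6
```

```bash
python3 go.py .6724 -.1455 .0568 74.73
```

```text
pos [ 0.673  -0.1456  0.0569] yaw 74.74 F [-3.2  1.3  5.5] t 19.375 op 0.509 q [-0.36  0.52  1.65 -0.    0.97 -0.09]
shift [-0.1 -0.6  0.1]
rotz 0.01
```

In the tool's units: -145 mm is -0.145, -110 mm is -0.11.

Call:
send_rows:
  rows: "0 0 0 0 0 -0.001 0.3;0 0 0 0 0 -0.001 0.6;0 0 0 0 0 -0.001 1;0 0 0 0 0 -0.001 1;0 0 0 0 0 -0.01 1;0 0 0 0 0 -0.05 1;0 0 0 0 0 -0.11 1;0 0 0 0 0 -0.145 1"

```text
time: 20.38
eef_pos: [0.6741, -0.146, 0.2058]
tcp_rot: [0.795, 0.607, 0.002, 0.003]
contact_force: [-0.5, -0.2, -0.3]
opening: 1.001
finger_force: 0.0
```

```bash
python3 go.py .6755 .137 .2 -2.5
```

```text
pos [ 0.6741 -0.146   0.2058] yaw 74.73 F [-0.5 -0.2 -0.3] t 20.375 op 1.001 q [-0.36  0.35  1.58  0.    1.2  -0.09]
shift [273.3 -73.2   5.2]
rotz 77.23
```

In the tool's units: 273 mm is 0.273, 260 mm is 0.26, 77 degrees is 0.4278.

Call:
send_rows:
  rows: "0 0 0.0556 0.034 -0.009 0 1;0 0 0.1111 0.068 -0.018 0 1;0 0 0.1667 0.11 -0.03 0 1;0 0 0.2222 0.15 -0.04 0 1;0 0 0.2778 0.19 -0.051 0 1;0 0 0.3333 0.23 -0.062 0 1;0 0 0.3889 0.26 -0.07 0 1;0 0 0.4278 0.273 -0.073 0 1"

```text
time: 21.38
eef_pos: [0.6741, 0.1392, 0.2016]
tcp_rot: [1.0, -0.021, 0.0, -0.0]
contact_force: [0.8, -0.3, 0.0]
opening: 1.001
finger_force: 0.0
```

In the tool's units: 70 mm is 0.07, 40 mm is 0.04.

Call:
send_rows:
  rows: "0 0 0 0 0 0.04 1;0 0 0 0 0 0.07 1;0 0 0 0 0 0.07 1;0 0 0 0 0 0.07 1;0 0 0 0 0 0.07 1"

```text
time: 22.0
eef_pos: [0.6757, 0.1371, 0.1334]
tcp_rot: [1.0, -0.02, 0.002, -0.0]
contact_force: [-0.4, 0.7, 0.9]
opening: 1.001
finger_force: 0.0
```

```bash
python3 - <<'E'
from h import *
p=cam('wrist');save(p,'w8.png')
c=np.array([.6755,.137])
print(slotfit(p,c,.0245,-2.5,10))
o=ortho(p,c,.0245);g=cv2.cvtColor(o,cv2.COLOR_RGB2GRAY)
# darkest small blob near centre = hole
b=cv2.GaussianBlur(g,(0,0),6)[160:240,160:240];i=np.unravel_index(b.argmin(),b.shape);print('hole',(c+[(40-i[0])/4e3,(40-i[1])/4e3]).round(4),b.min(),np.median(b))
cv2.imwrite('pics/o8.png',np.hstack([cv2.resize(o,(400,400)),cv2.resize(p['color'],(400,300))[:,:].copy() if 0 else cv2.copyMakeBorder(cv2.resize(p['color'],(400,300)),50,50,0,0,0)])[:,:,::-1])
E
python3 go.py .6755 .137 .029 -2.5
```

```text
(np.float32(28.239302), np.float64(0.6759999999999999), np.float64(0.1375), np.float64(-2.5))
hole [0.6752 0.1375] 29 42.0
pos [0.6755 0.1371 0.1332] yaw -2.28 F [-0.7  0.1  0.1] t 22.05 op 1.0 q [0.05 0.43 1.63 0.   1.09 1.66]
shift [-4.000e-01  1.000e-01  1.042e+02]
rotz 0.22
```

View pics/o8.png

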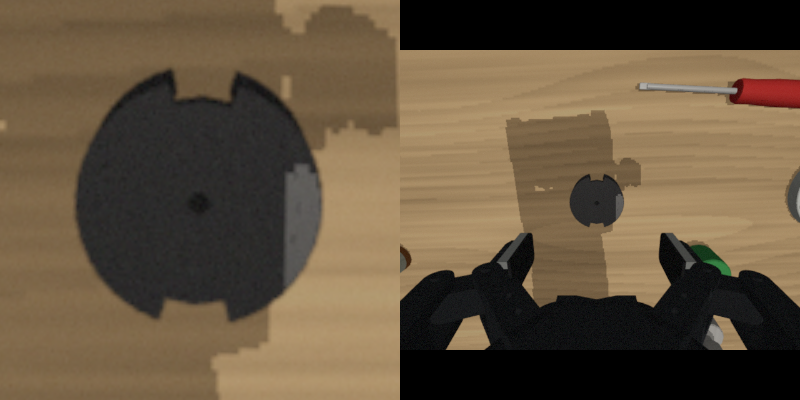

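In the tool's units: 105 mm is 0.105, 98 mm is 0.098.

Call:
send_rows:
  rows: "0 0 0 -0.0007 0 0.04 1;0 0 0 -0.0007 0 0.08 1;0 0 0 -0.0007 0 0.098 1;0 0 0 -0.0007 0 0.105 1;0 0 0 -0.0007 0 0.105 1;0 0 0 -0.0007 0 0.105 1"

```text
time: 22.8
eef_pos: [0.675, 0.1372, 0.0278]
tcp_rot: [1.0, -0.02, 0.002, -0.0]
contact_force: [1.0, 0.1, 0.0]
opening: 1.002
finger_force: 0.0
```

Call:
send_rows:
  rows: "0 0 0 0 0 0 0.5;0 0 0 0 0 0 0.3;0 0 0 0 0 0 0;0 0 0 0 0 0 -0.4;0 0 0 0 0 0 -0.4;0 0 0 0 0 0 -0.4"
  grip_force: 40

```text
time: 23.55
eef_pos: [0.6746, 0.1371, 0.0274]
tcp_rot: [1.0, -0.02, 0.001, -0.0]
contact_force: [-0.6, -0.4, 5.2]
opening: 0.703
finger_force: 44.4
```

```bash
python3 go.py .675 .137 .028 -2.5
```

```text
pos [0.6746 0.1371 0.0274] yaw -2.27 F [-0.6 -0.4  5.2] t 23.55 op 0.703 q [ 0.05  0.56  1.66 -0.    0.92  1.66]
shift [ 0.4  0.1 -0.6]
rotz 0.23
```

In the tool's units: -150 mm is -0.15, -140 mm is -0.14.

Call:
send_rows:
  rows: "0 0 0 0 0 -0.005 -0.4;0 0 0 0 0 -0.04 -0.4;0 0 0 0 0 -0.09 -0.4;0 0 0 0 0 -0.14 -0.4;0 0 0 0 0 -0.15 -0.4;0 0 0 0 0 -0.15 -0.4;0 0 0 0 0 -0.15 -0.4"

```text
time: 24.42
eef_pos: [0.6717, 0.137, 0.1718]
tcp_rot: [1.0, -0.02, -0.003, 0.0]
contact_force: [0.1, -0.3, -2.8]
opening: 0.707
finger_force: 44.5
```

```bash
python3 - <<'E'
from h import *
p=cam('wrist');save(p,'w9.png');s=ctrl.get_state()
c=np.array(s['eef_pos'][:2]);z=s['eef_pos'][2]-.0029
print(slotfit(p,c,z,-2.5,10))
o=ortho(p,c,z);g=cv2.cvtColor(o,cv2.COLOR_RGB2GRAY)
b=cv2.GaussianBlur(g,(0,0),5)[170:230,170:230];i=np.unravel_index(b.argmin(),b.shape);print('hole',(c+[(30-i[0])/4e3,(30-i[1])/4e3]).round(4),b.min(),np.median(b))
E
python3 go.py .672 -.145 .17 74.5
```

```text
(np.float32(63.67002), np.float64(0.6722732144625884), np.float64(0.1374907976751035), np.float64(-2.5))
hole [0.6728 0.1375] 33 48.0
pos [0.6718 0.137  0.1718] yaw -2.27 F [-0.1 -0.1 -1.5] t 24.475 op 0.709 q [0.05 0.38 1.61 0.   1.16 1.66]
shift [ 11.4 281.8   1.9]
rotz -76.77
```

In the tool's units: 365 mm is 0.365, 330 mm is 0.33, -77 degrees is -0.4278.

Call:
send_rows:
  rows: "0 0 -0.0556 -0.001 0.04 0 -0.4;0 0 -0.1111 -0.002 0.08 0 -0.4;0 0 -0.1667 -0.003 0.13 0 -0.4;0 0 -0.2222 -0.004 0.18 0 -0.4;0 0 -0.2778 -0.005 0.23 0 -0.4;0 0 -0.3333 -0.006 0.28 0 -0.4;0 0 -0.3889 -0.007 0.33 0 -0.4;0 0 -0.4278 -0.007 0.365 0 -0.4"

```text
time: 25.48
eef_pos: [0.6508, -0.2293, 0.1731]
tcp_rot: [0.794, 0.608, -0.001, -0.002]
contact_force: [-0.7, 0.1, -1.8]
opening: 0.704
finger_force: 44.5
```

Call:
send_rows:
  rows: "0 0 0 0 0 0 -0.4;0 0 0 0 0 0 -0.4;0 0 0 0 0 0 -0.4;0 0 0 0 0 0 -0.4"

```text
time: 25.98
eef_pos: [0.6523, -0.2261, 0.1756]
tcp_rot: [0.794, 0.607, -0.0, -0.0]
contact_force: [-0.1, -0.3, -3.4]
opening: 0.704
finger_force: 44.5
```

```bash
cat > m.py <<'E'
from h import *
import sys
p=cam('wrist');save(p,sys.argv[1]);s=ctrl.get_state()
print('lower',slotfit(p,[.6716,-.145],.0345,74.5,8))
c=np.array(s['eef_pos'][:2]);z=s['eef_pos'][2]-.0029
print('held',slotfit(p,c,z,74.5,8))
o=ortho(p,c,z);g=cv2.cvtColor(o,cv2.COLOR_RGB2GRAY)
b=cv2.GaussianBlur(g,(0,0),5)[170:230,170:230];i=np.unravel_index(b.argmin(),b.shape);print('hole',(c+[(30-i[0])/4e3,(30-i[1])/4e3]).round(4),b.min(),np.median(b))
l=ortho(p,[.6716,-.145],.0345)
cv2.imwrite('pics/o_'+sys.argv[1],np.hstack([l,o])[:,:,::-1])
E
python3 m.py w10.png; python3 go.py .6716 -.145 .12 74.5
```

```text
lower (np.float32(92.99549), np.float64(0.6716), np.float64(-0.145), np.float64(75.5))
held (np.float32(99.90742), np.float64(0.6522864145724543), np.float64(-0.22427749114192044), np.float64(75.0))
hole [ 0.6525 -0.2245] 31 48.0
pos [ 0.6523 -0.2263  0.1757] yaw 74.8 F [ 0.6 -0.5 -2.1] t 26.025 op 0.707 q [-0.48  0.39  1.6   0.    1.16 -0.22]
shift [83.5 -2.7 55.7]
rotz 0.3
```

View pics/o_w10.png

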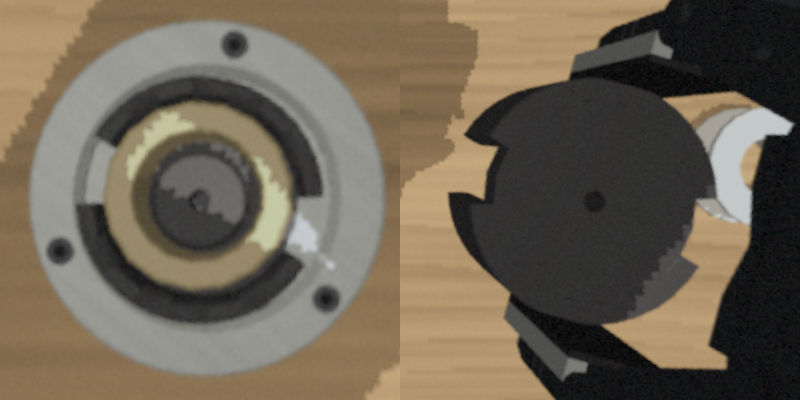

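In the tool's units: 82 mm is 0.082, 80 mm is 0.08, -0.3 degrees is -0.0017.

Call:
send_rows:
  rows: "0 0 -0.0017 0.04 -0.001 0 -0.4;0 0 -0.0017 0.082 -0.002 0.02 -0.4;0 0 -0.0017 0.082 -0.002 0.05 -0.4;0 0 -0.0017 0.082 -0.002 0.075 -0.4;0 0 -0.0017 0.082 -0.002 0.08 -0.4;0 0 -0.0017 0.082 -0.002 0.08 -0.4;0 0 -0.0017 0.082 -0.002 0.08 -0.4"

```text
time: 26.9
eef_pos: [0.6728, -0.1482, 0.0977]
tcp_rot: [0.793, 0.609, 0.001, 0.001]
contact_force: [0.4, 0.4, -2.4]
opening: 0.705
finger_force: 44.5
```

```bash
python3 go.py .6716 -.1466 .0619 75.1
```

```text
pos [ 0.6728 -0.1482  0.0977] yaw 75.02 F [ 0.4  0.4 -2.4] t 26.9 op 0.705 q [-0.36  0.47  1.64 -0.    1.03 -0.1 ]
shift [ 1.2 -1.7 35.8]
rotz -0.08
```

In the tool's units: 18 mm is 0.018, -1.7 mm is -0.0017.

Call:
send_rows:
  rows: "0 0 0 0.0012 -0.0017 0.006 -0.4;0 0 0 0.0012 -0.0017 0.012 -0.4;0 0 0 0.0012 -0.0017 0.017 -0.4;0 0 0 0.0012 -0.0017 0.018 -0.4;0 0 0 0.0012 -0.0017 0.018 -0.4;0 0 0 0.0012 -0.0017 0.018 -0.4;0 0 0 0.0012 -0.0017 0.018 -0.4"

```text
time: 27.78
eef_pos: [0.6706, -0.1462, 0.0781]
tcp_rot: [0.793, 0.609, 0.0, 0.0]
contact_force: [-0.3, 0.1, -2.1]
opening: 0.705
finger_force: 44.5
```

```bash
python3 go.py .6716 -.1466 .0619 75.1
```

```text
pos [ 0.6706 -0.1462  0.0781] yaw 75.03 F [-0.3  0.1 -2.1] t 27.775 op 0.705 q [-0.36  0.49  1.65  0.    1.   -0.1 ]
shift [-0.2  1.  16.2]
rotz -0.07
```

In the tool's units: 8 mm is 0.008, 6 mm is 0.006.

Call:
send_rows:
  rows: "0 0 0 0 0.0008 0.002 -0.4;0 0 0 0 0.0008 0.004 -0.4;0 0 0 0 0.0008 0.006 -0.4;0 0 0 0 0.0008 0.008 -0.4;0 0 0 0 0.0008 0.008 -0.4;0 0 0 0 0.0008 0.008 -0.4"

```text
time: 28.52
eef_pos: [0.6712, -0.1463, 0.0698]
tcp_rot: [0.793, 0.609, -0.0, 0.0]
contact_force: [1.6, -0.2, -3.0]
opening: 0.709
finger_force: 44.5
```

In the tool's units: 6 mm is 0.006, 5 mm is 0.005.

Call:
send_rows:
  rows: "0 0 0 0 0 0.002 -0.4;0 0 0 0 0 0.004 -0.4;0 0 0 0 0 0.005 -0.4;0 0 0 0 0 0.006 -0.4;0 0 0 0 0 0.006 -0.4;0 0 0 0 0 0.006 -0.4"

```text
time: 29.28
eef_pos: [0.6713, -0.1463, 0.0638]
tcp_rot: [0.793, 0.609, 0.0, 0.0]
contact_force: [-0.4, 0.2, -2.0]
opening: 0.706
finger_force: 44.5
```

```bash
python3 go.py .6716 -.1466 .0619 75.1
```

```text
pos [ 0.6713 -0.1463  0.0638] yaw 75.03 F [-0.4  0.2 -2. ] t 29.275 op 0.706 q [-0.36  0.51  1.65  0.    0.98 -0.1 ]
shift [-0.2  0.4  1.9]
rotz -0.07
```

In the tool's units: 2.8 mm is 0.0028, 2.5 mm is 0.0025.

Call:
send_rows:
  rows: "0 0 0 0 0.0003 0.0005 -0.4;0 0 0 0 0.0003 0.001 -0.4;0 0 0 0 0.0003 0.0015 -0.4;0 0 0 0 0.0003 0.002 -0.4;0 0 0 0 0.0003 0.0025 -0.4;0 0 0 0 0.0003 0.0028 -0.4;0 0 0 0 0.0003 0.0028 -0.4"

```text
time: 30.15
eef_pos: [0.6717, -0.1464, 0.0619]
tcp_rot: [0.793, 0.609, -0.0, 0.0]
contact_force: [-3.1, 0.3, 4.4]
opening: 0.707
finger_force: 45.2
```

```bash
python3 go.py .6716 -.1466 .0619 75.1
```

```text
pos [ 0.6717 -0.1464  0.0619] yaw 75.04 F [-3.1  0.3  4.4] t 30.15 op 0.707 q [-0.36  0.51  1.65 -0.    0.98 -0.1 ]
shift [-0.2 -0.  -0. ]
rotz -0.06
```

Call:
send_rows:
  rows: "0 0 0 0 0 -0.0008 0.45;0 0 0 0 0 -0.0008 0.6;0 0 0 0 0 -0.0008 1;0 0 0 0 0 -0.0008 1;0 0 0 0 0 -0.01 1;0 0 0 0 0 -0.05 1;0 0 0 -0.03 0 -0.1 1;0 0 0 -0.06 0 -0.12 1"

```text
time: 31.15
eef_pos: [0.6578, -0.2054, 0.1865]
tcp_rot: [0.793, 0.609, 0.002, 0.003]
contact_force: [-0.2, -0.4, 0.3]
opening: 1.001
finger_force: 0.0
```

Call:
send_rows:
  rows: "0 0 0 0 0 0 1;0 0 0 0 0 0 1;0 0 0 0 0 0 1"

```text
time: 31.52
eef_pos: [0.6554, -0.203, 0.1791]
tcp_rot: [0.793, 0.609, -0.001, -0.002]
contact_force: [-0.6, -0.5, -0.2]
opening: 0.999
finger_force: 0.0
```

```bash
python3 - <<'E'
from h import *
p=cam('wrist');save(p,'w11.png');c=np.array([.6716,-.145]);z=.059
print('upper',slotfit(p,c,z,74.5,8)); print('lower?',slotfit(p,c,.0345,74.5,8))
o=ortho(p,c,z);g=cv2.cvtColor(o,cv2.COLOR_RGB2GRAY)
b=cv2.GaussianBlur(g,(0,0),5)[170:230,170:230];i=np.unravel_index(b.argmin(),b.shape);print('hole',(c+[(30-i[0])/4e3,(30-i[1])/4e3]).round(4),b.min(),np.median(b))
q=cam('scene')
x=cv2.resize(q['color'][265:345,255:335],(400,400),interpolation=2)
cv2.imwrite('pics/o11.png',np.hstack([o,x])[:,:,::-1])
print(find(q,'weight'))
E
python3 go.py .489 .003 .17 75
```

```text
upper (np.float32(66.64627), np.float64(0.6716), np.float64(-0.145), np.float64(73.0))
lower? (np.float32(67.129425), np.float64(0.6720999999999999), np.float64(-0.146), np.float64(76.0))
hole [ 0.6728 -0.1465] 37 72.0
[(0.98, [0.5859, -0.0001, 0.0413]), (0.65, [0.5047, -0.0121, 0.0263]), (0.35, [0.6932, -0.162, 0.0207])]
pos [ 0.6557 -0.2033  0.1797] yaw 75.08 F [-0.4 -0.  -0.1] t 31.675 op 1.0 q [-0.45  0.37  1.6   0.    1.17 -0.19]
shift [ 156.4 -214.2   10.2]
rotz 0.08
```

View pics/o11.png

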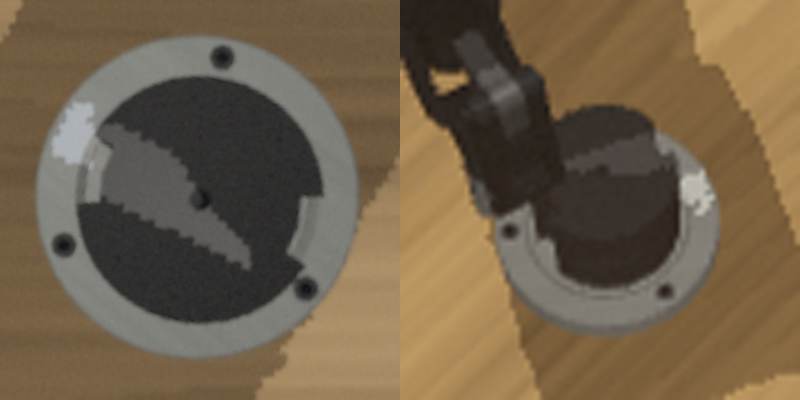

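The upper half is seated with its hole at the ortho centre (200,200), and its slots line up with the lower half's to within about 0.5°. That was my last picture view, so the weight gets measured numerically.

In the tool's units: -214 mm is -0.214, 156 mm is 0.156.

Call:
send_rows:
  rows: "0 0 0 0.025 -0.035 -0.01 0.3;0 0 0 0.06 -0.082 -0.01 0.3;0 0 0 0.095 -0.13 -0.01 0.3;0 0 0 0.13 -0.178 -0.01 0.3;0 0 0 0.156 -0.214 -0.01 0.3;0 0 0 0.156 -0.214 -0.01 0.3;0 0 0 0.156 -0.214 -0.01 0.3;0 0 0 0.156 -0.214 -0.01 0.3"

```text
time: 32.67
eef_pos: [0.4905, 0.0008, 0.1912]
tcp_rot: [0.793, 0.609, 0.0, 0.0]
contact_force: [0.0, -0.1, -0.2]
opening: 0.65
finger_force: 0.0
```

```bash
cat > wt.py <<'E'
from h import *
p=cam('wrist');save(p,'w12.png');s=ctrl.get_state()
print('net',find(p,'weight'))
hsv=cv2.cvtColor(p['color'],cv2.COLOR_RGB2HSV)
print('px',proj(p,[.489,.003,.072]),proj(p,[.489,.003,.0]))
u,v=proj(p,[.489,.003,.072]).astype(int)
print('hsv at knob',hsv[v,u],'wood',hsv[20,20])
c=np.array([.489,.003])
for z,r0,r1,nm in((.072,11,15,'knob top'),(.038,23,27,'cyl top')):
    o=ortho(p,c,z,.05,400);H=cv2.cvtColor(o,cv2.COLOR_RGB2HSV)
    m=((H[:,:,1]<45)&(H[:,:,2]>50)).astype(np.uint8)
    n,l,st,ce=cv2.connectedComponentsWithStats(m)
    for k in sorted(range(1,n),key=lambda k:-st[k,4])[:2]:print(nm,'blob area mm2',st[k,4]/16,(c+[(200-ce[k][1])/4e3,(200-ce[k][0])/4e3]).round(4),(st[k,:4]/4))
    h=cv2.HoughCircles(cv2.GaussianBlur(cv2.cvtColor(o,cv2.COLOR_RGB2GRAY),(5,5),1),cv2.HOUGH_GRADIENT,1.5,10,param1=60,param2=15,minRadius=r0*4,maxRadius=r1*4)
    if h is not None:
        for a,b,r in h[0][:4]:print(nm,(c+[(200-b)/4e3,(200-a)/4e3]).round(4),r/4)
E
python3 wt.py;python3 go.py .489 .003 .12 75
```

```text
net [(0.87, [0.4902, 0.0095, 0.0384]), (0.86, [0.5731, 0.0113, 0.0406]), (0.84, [0.4958, -0.0814, 0.0384]), (0.7, [0.4028, 0.0114, 0.0374])]
px [311.86702221 237.43941783] [312.24951503 216.60741739]
hsv at knob [ 20  13 122] wood [ 17 103 166]
knob top blob area mm2 1561.375 [0.4908 0.0135] [16.   27.5  46.75 42.75]
knob top [0.4893 0.0086] 11.9
knob top [0.4908 0.0063] 14.7875
knob top [0.4886 0.0052] 13.1375
knob top [0.4863 0.0063] 14.7875
cyl top blob area mm2 2032.8125 [0.4884 0.0057] [20.25 26.75 53.5  49.  ]
cyl top [0.4886 0.0048] 23.9
cyl top [0.4916 0.0067] 26.375
cyl top [0.4904 0.0093] 23.9
cyl top [0.4874 0.0074] 26.375
pos [0.4903 0.0008 0.191 ] yaw 74.96 F [ 0.4 -0.6  0.4] t 32.775 op 0.651 q [-0.21 -0.06  2.08 -0.    1.13  0.06]
shift [ 1.8 -1.8 71. ]
rotz -0.04
```

In the tool's units: 75 mm is 0.075, 60 mm is 0.06.

Call:
send_rows:
  rows: "0 0 0 0.0035 -0.0025 0.03 0.3;0 0 0 0.0035 -0.0025 0.06 0.3;0 0 0 0.0035 -0.0025 0.075 0.3;0 0 0 0.0035 -0.0025 0.075 0.3;0 0 0 0.0035 -0.0025 0.075 0.3;0 0 0 0.0035 -0.0025 0.075 0.3"

```text
time: 33.52
eef_pos: [0.4891, 0.0055, 0.1173]
tcp_rot: [0.793, 0.609, 0.001, 0.001]
contact_force: [0.3, -0.1, -0.8]
opening: 0.652
finger_force: 0.0
```

```bash
sed -i 's/w12/w13/' wt.py; python3 wt.py;python3 go.py .4886 .005 .066 75
```

```text
net [(0.9, [0.4034, 0.0141, 0.0352]), (0.88, [0.4954, -0.0765, 0.0384]), (0.75, [0.4925, 0.011, 0.0387]), (0.69, [0.575, 0.0079, 0.0423])]
px [315.87898834 282.76731282] [315.05868446 243.53099646]
hsv at knob [ 21  14 129] wood [ 19  96 180]
knob top blob area mm2 1515.0625 [0.4913 0.0172] [11.5  27.75 49.25 40.75]
knob top blob area mm2 208.875 [ 0.5296 -0.0241] [60.    2.75 33.5  13.25]
knob top [0.4878 0.0041] 12.3125
knob top [0.4893 0.0104] 12.275
knob top [0.4968 0.0262] 13.55
knob top [0.4867 0.0097] 14.7875
cyl top blob area mm2 2195.375 [0.4883 0.0057] [18.   26.75 59.25 49.  ]
cyl top blob area mm2 170.4375 [ 0.5329 -0.036 ] [76.5   0.   23.5  12.75]
cyl top [0.4878 0.0037] 24.725
cyl top [0.4889 0.0123] 23.45
cyl top [0.4901 0.0026] 26.7875
cyl top [ 0.4769 -0.0031] 23.3
pos [0.4887 0.0056 0.117 ] yaw 75.03 F [ 0.4 -0.5  0.4] t 33.625 op 0.652 q [-0.2   0.04  2.13 -0.    0.97  0.06]
shift [-0.6 -0.1 51. ]
rotz 0.03
```

In the tool's units: 51 mm is 0.051, 45 mm is 0.045.

Call:
send_rows:
  rows: "0 0 0 -0.0015 -0.0005 0.02 0.3;0 0 0 -0.0015 -0.0005 0.035 0.3;0 0 0 -0.0015 -0.0005 0.045 0.3;0 0 0 -0.0015 -0.0005 0.051 0.3;0 0 0 -0.0015 -0.0005 0.051 0.3;0 0 0 -0.0015 -0.0005 0.051 0.3"

```text
time: 34.38
eef_pos: [0.4876, 0.0043, 0.0654]
tcp_rot: [0.793, 0.609, 0.0, 0.0]
contact_force: [1.0, -0.5, 0.7]
opening: 0.649
finger_force: 0.0
```

Call:
send_rows:
  rows: "0 0 0 0 0 0 0;0 0 0 0 0 0 -0.2;0 0 0 0 0 0 -0.4;0 0 0 0 0 0 -0.8;0 0 0 0 0 0 -0.8;0 0 0 0 0 0 -0.8;0 0 0 0 0 0 -0.8"
  grip_force: 60

```text
time: 35.25
eef_pos: [0.4881, 0.0041, 0.0656]
tcp_rot: [0.793, 0.609, 0.001, 0.001]
contact_force: [3.1, -1.0, 2.5]
opening: 0.286
finger_force: 59.0
```

```bash
python3 go.py .4886 .005 .066 75
```

```text
pos [0.4881 0.0041 0.0656] yaw 75.02 F [ 3.1 -1.   2.5] t 35.25 op 0.286 q [-0.2   0.12  2.15 -0.    0.86  0.06]
shift [ 1.   0.3 -0.4]
rotz 0.02
```

Opening 0.286 × 85 mm ≈ 24–26 mm, which matches the knob. Lifting.

Call:
send_rows:
  rows: "0 0 0 0 0 -0.004 -0.8;0 0 0 0 0 -0.02 -0.8;0 0 0 0 0 -0.06 -0.8;0 0 0 0 0 -0.1 -0.8;0 0 0 0 0 -0.14 -0.8;0 0 0 0 0 -0.14 -0.8;0 0 0 0 0 -0.14 -0.8;0 0 0 0 0 -0.14 -0.8"

```text
time: 36.25
eef_pos: [0.4853, 0.0048, 0.2018]
tcp_rot: [0.793, 0.609, -0.002, -0.002]
contact_force: [-0.2, -0.6, -8.3]
opening: 0.283
finger_force: 60.6
```

```bash
python3 go.py .6716 -.145 .2 75; python3 - <<'E'
from h import *
p=cam('wrist');save(p,'w14.png');s=ctrl.get_state();c=np.array(s['eef_pos'][:2]);e=s['eef_pos'][2]-.0656
for z,r0,r1 in((e+.072,11,15),(e+.038,23,27)):
    o=ortho(p,c,z,.05,400)
    h=cv2.HoughCircles(cv2.GaussianBlur(cv2.cvtColor(o,cv2.COLOR_RGB2GRAY),(5,5),1),cv2.HOUGH_GRADIENT,1.5,10,param1=60,param2=15,minRadius=r0*4,maxRadius=r1*4)
    if h is not None:
        for a,b,r in h[0][:3]:print('off',[(200-b)/4,(200-a)/4],r/4)
E
```

```text
pos [0.4853 0.0048 0.2018] yaw 75.03 F [-0.2 -0.6 -8.3] t 36.25 op 0.283 q [-0.2  -0.09  2.08  0.    1.16  0.06]
shift [-96.5 218.7   0.5]
rotz 0.03
off [np.float32(6.3125), np.float32(26.1875)] 14.7875
off [np.float32(-1.5625), np.float32(-0.4375)] 11.4125
off [np.float32(1.4375), np.float32(9.6875)] 11.4125
off [np.float32(-0.8125), np.float32(0.6875)] 24.3125
off [np.float32(-1.9375), np.float32(-1.5625)] 26.375
off [np.float32(0.6875), np.float32(-1.5625)] 26.7875
```

Call:
send_rows:
  rows: "0 0 0 -0.012 0.027 0 -0.8;0 0 0 -0.028 0.063 0 -0.8;0 0 0 -0.046 0.104 0 -0.8;0 0 0 -0.064 0.145 0 -0.8;0 0 0 -0.082 0.185 0 -0.8;0 0 0 -0.093 0.21 0 -0.8;0 0 0 -0.096 0.219 0 -0.8;0 0 0 -0.096 0.219 0 -0.8"

```text
time: 37.3
eef_pos: [0.6734, -0.1447, 0.203]
tcp_rot: [0.793, 0.609, -0.001, -0.002]
contact_force: [-0.7, 1.1, -7.1]
opening: 0.285
finger_force: 60.9
```

In the tool's units: 55 mm is 0.055, 50 mm is 0.05.

Call:
send_rows:
  rows: "0 0 0 0 0 0.01 -0.8;0 0 0 0 0 0.03 -0.8;0 0 0 0 0 0.05 -0.8;0 0 0 0 0 0.055 -0.8;0 0 0 0 0 0.055 -0.8;0 0 0 0 0 0.055 -0.8"

```text
time: 38.05
eef_pos: [0.6747, -0.1452, 0.1511]
tcp_rot: [0.793, 0.609, 0.001, 0.001]
contact_force: [1.2, 0.8, -8.3]
opening: 0.284
finger_force: 60.8
```

```bash
python3 go.py .6717 -.1453 .1246 75
```

```text
pos [ 0.6747 -0.1452  0.1511] yaw 75.03 F [ 1.2  0.8 -8.3] t 38.05 op 0.284 q [-0.36  0.41  1.61  0.    1.12 -0.1 ]
shift [-0.8 -2.9 26.5]
rotz 0.03
```

In the tool's units: 22 mm is 0.022, 21 mm is 0.021.

Call:
send_rows:
  rows: "0 0 0 -0.0008 -0.0028 0.006 -0.8;0 0 0 -0.0008 -0.0028 0.012 -0.8;0 0 0 -0.0008 -0.0028 0.018 -0.8;0 0 0 -0.0008 -0.0028 0.021 -0.8;0 0 0 -0.0008 -0.0028 0.022 -0.8;0 0 0 -0.0008 -0.0028 0.022 -0.8;0 0 0 -0.0008 -0.0028 0.022 -0.8"

```text
time: 38.92
eef_pos: [0.6713, -0.1451, 0.1284]
tcp_rot: [0.793, 0.609, 0.0, 0.0]
contact_force: [0.3, 0.0, -7.3]
opening: 0.286
finger_force: 60.9
```

```bash
python3 go.py .6717 -.1453 .1246 75
```

```text
pos [ 0.6713 -0.1451  0.1284] yaw 75.03 F [ 0.3  0.  -7.3] t 38.925 op 0.286 q [-0.36  0.43  1.63  0.    1.08 -0.1 ]
shift [-0.1  0.4  3.8]
rotz 0.03
```

In the tool's units: 4.4 mm is 0.0044, 4 mm is 0.004.

Call:
send_rows:
  rows: "0 0 0 0 0 0.001 -0.8;0 0 0 0 0 0.002 -0.8;0 0 0 0 0 0.003 -0.8;0 0 0 0 0 0.0035 -0.8;0 0 0 0 0 0.004 -0.8;0 0 0 0 0 0.0044 -0.8;0 0 0 0 0 0.0044 -0.8"

```text
time: 39.8
eef_pos: [0.6712, -0.1451, 0.1246]
tcp_rot: [0.793, 0.609, 0.0, 0.0]
contact_force: [-2.8, 0.3, -0.4]
opening: 0.286
finger_force: 61.5
```

```bash
python3 go.py .6717 -.1453 .1246 75
```

```text
pos [ 0.6712 -0.1451  0.1246] yaw 75.03 F [-2.8  0.3 -0.4] t 39.8 op 0.286 q [-0.36  0.43  1.63 -0.    1.07 -0.1 ]
shift [-0.1  0.5 -0. ]
rotz 0.03
```

In the tool's units: -100 mm is -0.1, -80 mm is -0.08.

Call:
send_rows:
  rows: "0 0 0 0 0 0 -0.3;0 0 0 0 0 0 0;0 0 0 0 0 0 0.3;0 0 0 0 0 0 0.3;0 0 0 0 0 -0.01 0.3;0 0 0 0 0 -0.04 0.3;0 0 0 0 0 -0.08 0.3;0 0 0 0 0 -0.1 0.3"

```text
time: 40.8
eef_pos: [0.6722, -0.1454, 0.2275]
tcp_rot: [0.793, 0.609, 0.001, 0.002]
contact_force: [0.6, -0.6, 0.3]
opening: 0.65
finger_force: 0.0
```

In the tool's units: -120 mm is -0.12, -80 mm is -0.08.

Call:
send_rows:
  rows: "0 0 0 -0.03 0 -0.01 0.5;0 0 0 -0.08 0 -0.02 0.5;0 0 0 -0.12 0 -0.02 0.5;0 0 0 -0.12 0 -0.02 0.5;0 0 0 -0.12 0 -0.02 0.5;0 0 0 -0.12 0 -0.02 0.5"

```text
time: 41.55
eef_pos: [0.6403, -0.2596, 0.2433]
tcp_rot: [0.793, 0.61, 0.0, -0.0]
contact_force: [0.1, 0.7, 0.3]
opening: 0.751
finger_force: 0.0
```

```bash
python3 go.py; python3 - <<'E'
from h import *
p=cam('wrist');save(p,'w15.png');c=np.array([.6716,-.145])
for z,r0,r1 in((.131,11,15),(.097,23,27),(.059,29,33)):
    o=ortho(p,c,z,.05,400)
    h=cv2.HoughCircles(cv2.GaussianBlur(cv2.cvtColor(o,cv2.COLOR_RGB2GRAY),(5,5),1),cv2.HOUGH_GRADIENT,1.5,10,param1=60,param2=15,minRadius=r0*4,maxRadius=r1*4)
    if h is not None:
        for a,b,r in h[0][:3]:print(z,'off mm',[(200-b)/4,(200-a)/4],r/4)
for n in('scene','top'):
    q=cam(n)
    for t in('weight','adhesive','bare_bobbin','screwdriver','core_upper','bobbin'):print(n,t,find(q,t)[:4])
E
```

```text
pos [ 0.6403 -0.2596  0.2433] yaw 75.11 F [0.1 0.7 0.3] t 41.55 op 0.751 q [-0.53  0.33  1.54  0.    1.27 -0.27]
0.131 off mm [np.float32(-0.8125), np.float32(-0.8125)] 12.725
0.131 off mm [np.float32(-1.1875), np.float32(-3.4375)] 12.3125
0.131 off mm [np.float32(1.4375), np.float32(-1.9375)] 14.7875
0.097 off mm [np.float32(-0.4375), np.float32(-0.0625)] 25.1375
0.097 off mm [np.float32(-2.3125), np.float32(-5.3125)] 26.375
0.097 off mm [np.float32(-2.6875), np.float32(-2.6875)] 26.375
0.059 off mm [np.float32(0.3125), np.float32(0.6875)] 31.1375
0.059 off mm [np.float32(-6.4375), np.float32(3.6875)] 30.275
0.059 off mm [np.float32(-0.4375), np.float32(-2.3125)] 29.4875
scene weight [(0.91, [0.4033, 0.0013, 0.0397]), (0.85, [0.5023, -0.1, 0.0398]), (0.72, [0.5889, -0.0012, 0.0416]), (0.7, [0.6788, -0.1557, 0.1013])]
scene adhesive [(0.75, [0.6062, 0.4007, 0.0397])]
scene bare_bobbin [(0.68, [0.6524, -0.4066, 0.0224])]
scene screwdriver [(0.63, [0.7882, -0.0573, 0.024])]
scene core_upper [(0.62, [0.6931, -0.1611, 0.0581])]
scene bobbin []
top weight [(0.87, [0.3955, 0.0103, 0.0386]), (0.66, [0.488, -0.0946, 0.0392]), (0.62, [0.6642, -0.1425, 0.0954]), (0.57, [0.5838, 0.0085, 0.0402])]
top adhesive [(0.97, [0.5961, 0.4037, 0.0469])]
top bare_bobbin [(0.49, [0.6612, -0.425, 0.0185])]
top screwdriver [(0.78, [0.7851, -0.0443, 0.0205])]
top core_upper [(0.48, [0.6499, -0.1298, 0.0559]), (0.16, [0.6645, -0.4222, 0.0205])]
top bobbin []
```

The weight stands upright, within about 1 mm of the core's centre: the knob, cylinder and core circles all fit concentrically at their expected heights. The bystanders show no sign of having moved.

```bash
python3 -c "
from plant import ctrl
print(ctrl.sign_off())"
```

```text
the job is handed in; nothing more can be done
None
```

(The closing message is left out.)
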